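# Find and press the hidden catch of a cutlery safe

### The job

Feel lightly with the fingertips along the pale strip on top of the wooden cutlery safe for the hidden press catch, which has the strip's colour and lies almost flush in it, and push it down until the drawer springs open. Then take the hand away and leave the drawer open. Nothing is to be gripped or lifted: leave the shakers, the mug and the jar where they stand.

Things in the scene. Friction and masses are not known exactly. Their poses are not given: they have to be found in the camera images.
- safe: child-proof cutlery safe: bamboo-coloured box fixed to the worktop, 230 mm deep (x), 370 long (y), 80 high. Origin: centre of its underside; z up, y along its length, -x the drawer side (faces the robot). The top is flat and rigid, 80 mm above the origin, with a level off-white strip, 54 mm wide, centred on x = 0, running along y over the whole length.
- strip_mid (a point): middle of the pale strip, on the top surface (80 mm above the safe's origin), axes as the safe's. NOT the place of the catch: that is not reported and must be felt or seen by its outline. The catch's centre lies on the strip's centre line, anywhere up to 50 mm from this point to either side along y. More than 75 mm from this point the strip is solid.
- catch (a joint): the catch: a pad 52 mm (x) by 48 mm (y) of the strip's colour in a hole of 54 by 50 mm, its face 2.5 mm below the rigid top. Value: its travel straight down in m, 0 up, 0.008 fully in. It gives from 1.8 N, takes 6 N fully in, springs back by itself, and frees the drawer at about 4 to 5 mm.
- drawer (a joint): opening of the drawer in m: 0 shut, 0.08 fully open. No handle; locked by the catch. Once freed, a spring of about 3 N drives it 80 mm out towards the safe's -x side in about half a second, where it stays. Its front is 342 mm wide (y), upper edge 68 mm above the worktop.
- salt: white salt shaker, 42 mm across, 68 mm high, standing loose on top of the safe towards one end, about 75 mm beyond the strip's centre line. Origin at the centre of its underside. Not to be moved.
- pepper: red pepper shaker, same size and shape, on top of the safe towards the other end. Origin at the centre of its underside. Not to be moved.
- mug: blue mug, 80 mm across, 90 mm high, standing on the worktop beside one end of the safe. Origin at the centre of its underside. Not to be moved.
- jar: closed amber jar with a red cap, 72 mm across, 110 mm high, standing on the worktop beside the other end of the safe. Origin at the centre of its underside. Not to be moved.

How it is judged:
By the outcome, as a careful person would: the job done as asked, in the order asked, and still so for the second after the job is handed in, with the robot touching nothing.
It also fails if it takes over 42 s, if anything falls off the work surface, if the arm or the gripper's body presses on something with over 40 N, if the wrist force passes 120 N, or if a joint passes its speed limit or range.

### The arm

A 6-joint arm with a two-finger parallel gripper is mounted at the origin on the work surface. World frame = base frame: x ahead of the robot, y to its left, z up, the work surface at z = 0. Lengths are in mm, angles in rad, forces in N, time in s.
With the tool pointing down it reaches from about 325 to 925 mm from the base axis. Payload 3.1 kg.
Tool frame: the origin (TCP) lies between the finger pads; the fingertips stand 14 mm ahead of it and the grasp point (between the pads) lies 5 mm behind it; z points along the fingers, y is the line along which they close (so a half turn about z gives the same grasp; the last joint's range is limited). The gripper opens to 85 mm and grips with 20 to 120 N. Pads are 22 mm wide; open, the fingers measure 114 mm over their backs; the gripper's body (76 mm by 85 mm) begins 54 mm behind the grasp point. The pads swing forward as they close: fully open they stand 13 mm farther back than shut.
Start: joints at [-1.398, 0.217, 1.613, -0, 1.311, -0.112], TCP at [175.625, -599.83, 245.3] pointing down, gripper open.
Joint ranges: [-2.75, 2.75], [-0.78, 2.1], [0.31, 2.55], [-1.13, 4.27], [0.13, 2.63], [-2.58, 2.58]. Speed limits (rad/s): [2.79, 2.79, 3.14, 3.14, 3.14, 3.14].

### API

Orientations are given as a unit quaternion [x, y, z, w].
In Python, from bench import env gives the robot as it stands.
- The arm moves only by the shell command python3 shift.py 'ROWS' [FORCE]. ROWS is a JSON list that holds a single list of rows (three levels of brackets), with 1 to 5 rows, each of 7 numbers: the finger opening in mm, then dx, dy, dz in a scale on which 1.0 is 300 mm, then a rotation vector rx, ry, rz in shares of 2 rad (1.0 is 2 rad); each row is the pose to reach, as a shift and turn from the pose commanded when the command began, along the tool's axes at that moment; what a row does not reach only later rows make up. A row lasts 1/12 s, in which the tool goes at most 41.7 mm and 0.125 rad, less where a joint would pass 70% of its speed; a pose out of reach is approached as far as the arm can. The fingers move at their own pace and stop on an object; FORCE is the grip in N (left out, the last holds). Time passes only in rows, so rows that do not move let the fingers close. It prints the time, the measured TCP pose, the force, the opening and the grip force at its end. Input that does not fit is refused with a message, and nothing moves.
- env.read_state(): the state, without advancing time (a new reading comes with each control period).
- env.read_camera(name): name is "scene" or "top" or "wrist"; returns (picture, depth): 420x560x3 uint8, red, green, blue; 420x560 float32, mm along the optical axis (not along the pixel's ray), 0 where there is no reading.
- env.camera_info(name): a dict with "intrinsics" (3x3 intrinsics, pixels), "eye" and "rotation" of the camera in the world; the wrist camera has in their place "tool_from_camera" (4x4, takes a point from camera to tool coordinates, whose origin is the TCP and whose axes are the flange's). Camera axes: x right, y down, z forward; pixel columns grow to the right and rows downward; lengths in mm; the calibration is good to about 2 mm. The wrist camera is an equidistant fisheye: a pixel r from the principal point sees the ray r / f radians off the axis. A picture is of the moment at which its call begins: read the wrist's pose just before it. camera_info takes no time and is no camera call.
- env.job_done(): hands the job in; it is judged then, once.
The state is a dict: "time": time; "joint_positions": joint angles; "joint_velocities": joint speeds; "joint_torque": joint torques, N m; "position": TCP position; "tool_rot": TCP orientation; "force": force on the tool from outside, world axes, zero at the start; "torque": the same for the moment, N m; "gripper_width": finger opening in mm; "gripper_force": force on a finger pad.
Only numpy, scipy, OpenCV 4.12 (cv2) and the standard library are available. Lean on these libraries where they do the work, as an engineer would, in place of code of your own. Each camera call takes 0.05 s, during which the arm holds its last target. There are 200 camera calls.

## Working session

There is one attempt and no reset: what is moved stays moved. The work goes in short steps, Python scripts to look and compute and a shell command to move; the robot and the scene stay as the last step left them, time stands still between calls to the robot, and variables do not carry over. Pictures are saved under pics/ and viewed, at most 10 in all, crops included, and the job is handed in when it is done.

```bash
ls; mkdir -p pics; python3 - <<'E'
from bench import env
import cv2,numpy as np
s=env.read_state();print(s)
for n in("scene","top"):
    p,d=env.read_camera(n);cv2.imwrite(f"pics/{n}0.png",p[:,:,::-1]);np.savez(f"pics/{n}0.npz",p=p,d=d)
    print(n,env.camera_info(n))
print(env.camera_info("wrist"))
E
```

```text
bench.py
pics
shift.py
{'time': 0.0, 'joint_positions': array([-1.39821224e+00,  2.17754303e-01,  1.61496899e+00,  1.76135953e-05,
        1.31131524e+00, -1.12176691e-01]), 'joint_velocities': array([-0.00184542,  0.00032179, -0.00074949,  0.00076768, -0.00051276,
        0.00025666]), 'joint_torque': array([ 7.22330587e-04, -3.96846485e+01, -3.03851223e+01, -3.07958476e-05,
        9.64166829e-03,  1.91016184e-06]), 'position': array([ 175.48100014, -599.02165332,  243.9499551 ]), 'tool_rot': array([ 9.89880606e-01,  1.41897463e-01, -2.84264526e-05, -1.22264190e-03]), 'force': array([0.95541864, 0.49152562, 0.00626105]), 'torque': array([-0.00448954,  0.01738872,  0.0285721 ]), 'gripper_force': 0.0, 'gripper_width': 85.64793523277748}
scene {'intrinsics': array([[415.8280947 ,   0.        , 274.67605663],
       [  0.        , 415.8280947 , 215.86418036],
       [  0.        ,   0.        ,   1.        ]]), 'eye': array([1076.82404729,  707.29507616,  603.06532538]), 'rotation': array([ 0.2629252 ,  0.83677399, -0.45376398, -0.15740992])}
top {'intrinsics': array([[398.15887537,   0.        , 289.31226838],
       [  0.        , 398.15887537, 205.14804238],
       [  0.        ,   0.        ,   1.        ]]), 'eye': array([536.989612  ,  24.99412254, 928.94842643]), 'rotation': array([-0.70505183,  0.70867645, -0.01797793,  0.01887851])}
{'intrinsics': array([[325.1922621 ,   0.        , 280.609455  ],
       [  0.        , 325.1922621 , 211.81245856],
       [  0.        ,   0.        ,   1.        ]]), 'tool_from_camera': array([[-2.20874852e-05, -9.44846854e-01, -3.27512476e-01,
         8.49716644e+01],
       [ 9.99999023e-01,  4.36838757e-04, -1.32768435e-03,
         2.56835768e-01],
       [ 1.39752853e-03, -3.27512186e-01,  9.44845921e-01,
        -1.27946166e+02],
       [ 0.00000000e+00,  0.00000000e+00,  0.00000000e+00,
         1.00000000e+00]])}
```

View pics/top0.png

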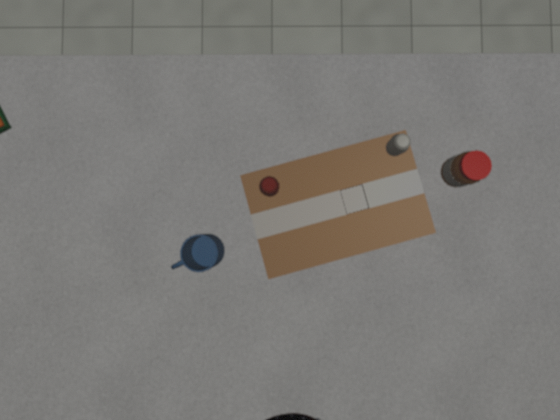

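View pics/scene0.png

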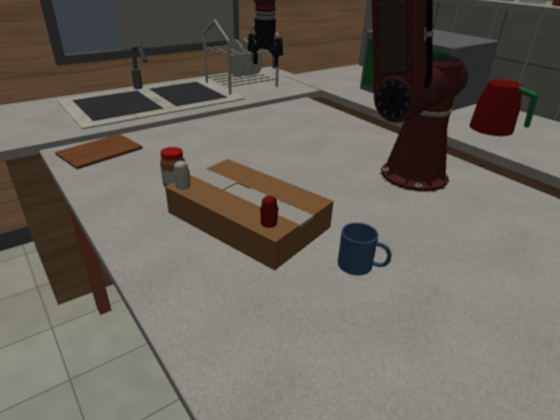

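The top view shows the box with corners at about (241,175), (405,131), (435,233) and (268,278). A faint pad outline on the strip lies between columns 342 and 368, centred near (355,199). Pepper is at (269,186), salt at (399,145), the mug at (203,252) and the jar at (470,168). The scene view confirms the arrangement and shows an edge line on the strip at about (232,186).

```bash
cat > h.py <<'E'
from bench import env
import cv2,numpy as np
from scipy.spatial.transform import Rotation as R
def cast(n,uv,z):
    c=env.camera_info(n);uv=np.atleast_2d(uv).astype(float)
    r=np.c_[uv,np.ones(len(uv))]@np.linalg.inv(c["intrinsics"]).T@R.from_quat(c["rotation"]).as_matrix().T
    return c["eye"]+r*((z-c["eye"][2])/r[:,2])[:,None]
def proj(n,P):
    c=env.camera_info(n);q=(np.atleast_2d(P)-c["eye"])@R.from_quat(c["rotation"]).as_matrix()@c["intrinsics"].T
    return q[:,:2]/q[:,2:]
E
python3 - <<'E'
from h import *
f=np.load("pics/top0.npz");p,d=f["p"],f["d"]
hsv=cv2.cvtColor(p,cv2.COLOR_RGB2HSV)
m=cv2.inRange(hsv,(8,90,60),(25,255,255)); m[:, :235]=0;m[:,440:]=0
m=cv2.morphologyEx(m,cv2.MORPH_OPEN,np.ones((3,3)))
pts=cv2.findNonZero(m);r=cv2.minAreaRect(pts);print(r)
box=cv2.boxPoints(r);c=cast("top",box,80);print(c.round(1), [np.linalg.norm(c[i]-c[i-1]).round(1) for i in range(4)])
print("centre",c.mean(0))
# height from depth
print("top z from depth", 928.9-np.median(d[m>0]), "strip",928.9-np.median(d[200:206,300:310]))
# sample strip centre line profile
e=[c[i]-c[i-1] for i in range(4)]; L=max(e,key=np.linalg.norm);L=L/np.linalg.norm(L);L=L*np.sign(L[1])
print("ydir",L,"yaw",np.arctan2(-L[0],L[1]))
X=np.array([L[1],-L[0],0])
g=cv2.cvtColor(p,cv2.COLOR_RGB2GRAY).astype(np.float32)
t=np.arange(-110,111,2.)
prof=[]
for o in range(-18,19,3):
    uv=proj("top",c.mean(0)+np.outer(t,L)+o*X).astype(np.float32)
    prof.append(cv2.remap(g,uv[:,:1],uv[:,1:],cv2.INTER_LINEAR)[:,0])
pr=np.median(prof,0);print([(int(a),int(b)) for a,b in zip(t,pr)])
cv2.imwrite("pics/crop.png",cv2.resize(p[120:290,230:445,::-1],None,fx=3.5,fy=3.5,interpolation=cv2.INTER_CUBIC))
for n,uv in dict(pepper=(269,186),salt=(402,141)).items(): print(n,cast("top",uv,148))
E
```

```text
((337.0386657714844, 203.7392578125), (105.71934509277344, 171.39915466308594), 74.47589111328125)
[[ 644.9  130.7   80. ]
 [ 742.5 -225.2   80. ]
 [ 523.1 -280.9   80. ]
 [ 428.    70.5   80. ]] [np.float64(225.1), np.float64(369.0), np.float64(226.3), np.float64(364.1)]
centre [584.63676665 -76.23790865  80.        ]
top z from depth 80.13989 strip 79.055786
ydir [-0.26428141  0.96444561 -0.        ] yaw 0.26745876633118776
[(-110, 140), (-108, 141), (-106, 141), (-104, 141), (-102, 141), (-100, 141), (-98, 140), (-96, 140), (-94, 141), (-92, 140), (-90, 140), (-88, 141), (-86, 141), (-84, 141), (-82, 140), (-80, 140), (-78, 140), (-76, 140), (-74, 140), (-72, 140), (-70, 140), (-68, 140), (-66, 138), (-64, 127), (-62, 117), (-60, 123), (-58, 135), (-56, 139), (-54, 140), (-52, 139), (-50, 139), (-48, 139), (-46, 139), (-44, 139), (-42, 139), (-40, 139), (-38, 139), (-36, 139), (-34, 139), (-32, 139), (-30, 138), (-28, 138), (-26, 138), (-24, 138), (-22, 138), (-20, 138), (-18, 138), (-16, 134), (-14, 127), (-12, 127), (-10, 134), (-8, 138), (-6, 138), (-4, 138), (-2, 138), (0, 138), (2, 138), (4, 137), (6, 138), (8, 137), (10, 137), (12, 137), (14, 137), (16, 137), (18, 137), (20, 137), (22, 137), (24, 137), (26, 137), (28, 137), (30, 136), (32, 137), (34, 136), (36, 136), (38, 136), (40, 136), (42, 136), (44, 136), (46, 136), (48, 136), (50, 136), (52, 136), (54, 135), (56, 136), (58, 135), (60, 136), (62, 135), (64, 135), (66, 135), (68, 135), (70, 135), (72, 135), (74, 135), (76, 135), (78, 135), (80, 134), (82, 134), (84, 134), (86, 134), (88, 135), (90, 135), (92, 134), (94, 134), (96, 134), (98, 134), (100, 134), (102, 134), (104, 134), (106, 134), (108, 134), (110, 134)]
pepper [[615.70160645  65.69049424 148.        ]]
salt [[ 703.76580078 -197.87232601  148.        ]]
```

View pics/crop.png

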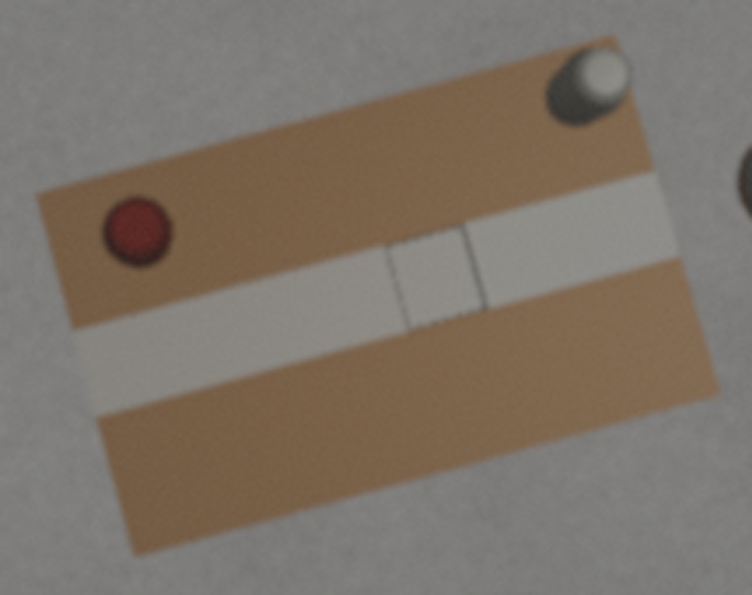

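The crop shows the pad's outline, with dark joints at crop columns 390–408 and 465–487. That puts its centre about 37 mm to the −y side of the strip's middle, near (594,-112).

```bash
cat >> h.py <<'E'
def rel(P):
    s=env.read_state();return R.from_quat(s["tool_rot"]).inv().apply(np.array(P)-s["position"]).round(1)
E
python3 - <<'E'
from h import *
P=cast("top",(354.9,199.4),77.5)[0];print(P)
# second view: the line seen in the scene picture
print("proj in scene of catch corners", proj("scene",[P+np.array([np.cos(.267)*a-np.sin(.267)*b,np.sin(.267)*a+np.cos(.267)*b,2.5]) for a,b in((-27,-25),(27,-25),(27,25),(-27,25))]).round(1))
print(rel([P[0],P[1],130.]))
cv2.imwrite("pics/sc.png",cv2.resize(np.load("pics/scene0.npz")["p"][140:270,150:345,::-1],None,fx=4,fy=4,interpolation=cv2.INTER_CUBIC))
E
```

```text
[ 593.02350102 -114.61644234   77.5       ]
proj in scene of catch corners [[236.7 181.1]
 [222.3 188.4]
 [236.4 194.8]
 [250.7 187.1]]
[ 536.8 -347.4  115. ]
```

View pics/sc.png

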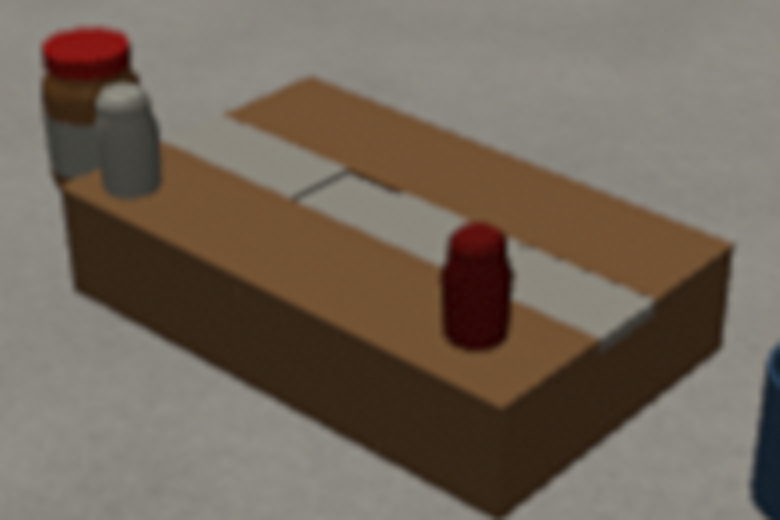

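The scene view shows the same far edge, from about (237,182) to (224,190). My prediction was (237,181) to (222,188), so the two views agree. Next I approach with the fingers shut.

The manual's scale: shifts go in shares of 300 mm and turns go in shares of 2 rad. Converting my numbers, 168 mm is 0.56, -109 mm is -0.3633.

```bash
python3 shift.py '[[[0, 0.1133, -0.0733, 0, 0, 0, 0], [0, 0.2233, -0.1433, 0, 0, 0, 0], [0, 0.3333, -0.2167, 0, 0, 0, 0], [0, 0.4467, -0.29, 0, 0, 0, 0], [0, 0.56, -0.3633, 0, 0, 0, 0]]]'
python3 shift.py '[[[0, 0.1133, -0.0733, 0, 0, 0, 0], [0, 0.2233, -0.1433, 0, 0, 0, 0], [0, 0.3333, -0.2167, 0, 0, 0, 0], [0, 0.4467, -0.29, 0, 0, 0, 0], [0, 0.56, -0.3633, 0, 0, 0, 0]]]'
python3 -c "
from h import *
print(rel([593,-114.6,130]))"
```

```text
time: 0.52
position: [306.8, -446.2, 244.7]
tool_rot: [0.99, 0.141, -0.0, -0.001]
force: [0.9, 0.0, 0.3]
gripper_width: 25.3
gripper_force: 0.0
time: 0.93
position: [437.5, -294.3, 244.9]
tool_rot: [0.99, 0.142, -0.0, -0.0]
force: [0.3, -0.2, -1.0]
gripper_width: 0.2
gripper_force: 0.0
[ 199.8 -128.7  114.9]
```

Scaled: 162 mm is 0.54, 134 mm is 0.4467.

```bash
python3 shift.py '[[[0, 0.1133, -0.0733, 0.0333, 0, 0, 0], [0, 0.2233, -0.1433, 0.0667, 0, 0, 0], [0, 0.3333, -0.2167, 0.1, 0, 0, 0], [0, 0.4467, -0.29, 0.1333, 0, 0, 0], [0, 0.54, -0.3467, 0.1667, 0, 0, 0]]]'
python3 shift.py '[[[0, 0.0667, -0.0433, 0.0667, 0, 0, 0], [0, 0.1267, -0.0833, 0.1333, 0, 0, 0], [0, 0.1267, -0.0833, 0.2167, 0, 0, 0], [0, 0.1267, -0.0833, 0.2167, 0, 0, 0]]]'
python3 -c "
from h import *
print(rel([593,-114.6,91.5]),env.read_state()['force'])
p,d=env.read_camera('top');cv2.imwrite('pics/t1.png',cv2.resize(p[120:290,230:445,::-1],None,fx=3.5,fy=3.5))
"
```

```text
time: 1.35
position: [564.1, -148.2, 194.4]
tool_rot: [0.99, 0.142, -0.0, -0.0]
force: [0.5, -0.2, 1.1]
gripper_width: 0.3
gripper_force: 0.0
time: 1.68
position: [588.7, -113.5, 124.0]
tool_rot: [0.99, 0.143, -0.005, -0.002]
force: [-1.9, -0.5, -1.3]
gripper_width: -0.2
gripper_force: 0.0
[ 4.1  2.5 32.5] [-1.86881997 -0.50450234 -1.279908  ]
```

View pics/t1.png

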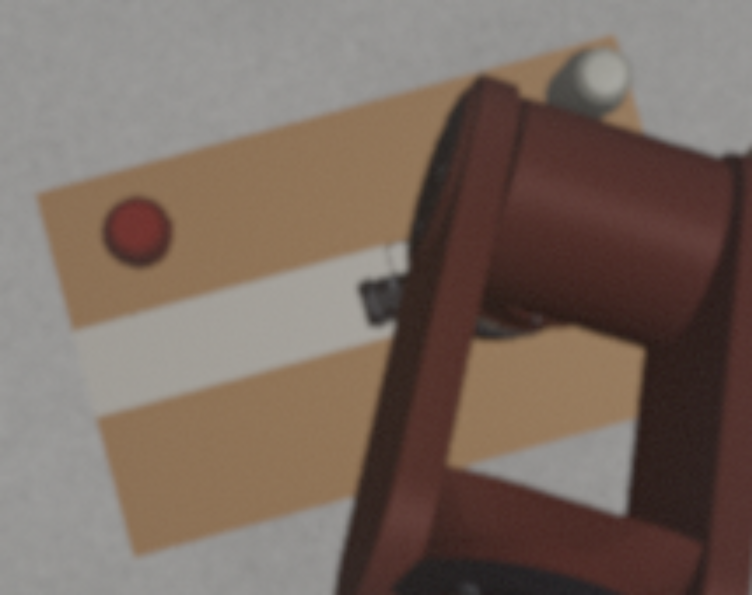

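The arm hides the catch in this top view, though the left joint is still visible near (390,250) and the shakers haven't moved. I'll use the wrist camera instead.

```bash
python3 shift.py '[[[0, 0, 0, 0, 0, 0, 0], [0, 0, 0, 0, 0, 0, 0]]]'
python3 - <<'E'
from h import *
s=env.read_state();p,d=env.read_camera("wrist");cv2.imwrite("pics/w.png",p[:,:,::-1])
c=env.camera_info("wrist");T=np.linalg.inv(c["tool_from_camera"]);K=c["intrinsics"]
print(rel([593,-114.6,91.5]),s["force"])
for a,b in((-27,-25),(27,-25),(27,25),(-27,25)):
    w=np.array([593+np.cos(.267)*a-np.sin(.267)*b,-114.6+np.sin(.267)*a+np.cos(.267)*b,80])
    t=R.from_quat(s["tool_rot"]).inv().apply(w-s["position"]);q=T[:3,:3]@t+T[:3,3]
    r=np.hypot(q[0],q[1]);th=np.arctan2(r,q[2]);print((K[:2,2]+K[0,0]*th*q[:2]/r).round(0))
E
```

```text
time: 1.9
position: [593.2, -117.1, 131.9]
tool_rot: [0.99, 0.141, 0.001, 0.001]
force: [0.3, -0.4, -0.3]
gripper_width: 0.1
gripper_force: 0.0
[ 0.2 -2.8 40.9] [ 0.25074415 -0.38021886 -0.29572837]
[314. 284.]
[320. 205.]
[234. 203.]
[237. 283.]
```

View pics/w.png

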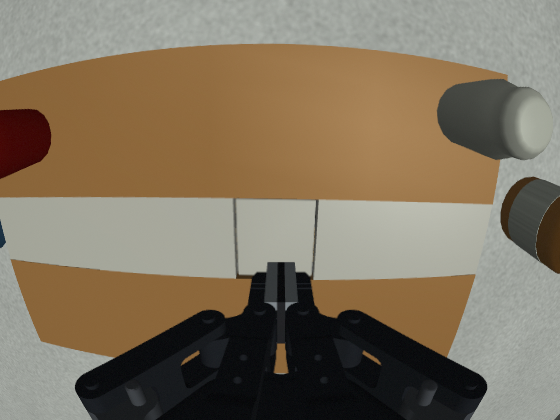

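The wrist view shows the pad outline at columns 235–318 and rows 199–277. It is centred in y to within 1 px and lies about 3 mm farther along tool x than I predicted. Next I lower the fingers and feel for contact.

Scaled: 34 mm is 0.1133, 18 mm is 0.06.

```bash
python3 shift.py '[[[0, 0.0067, -0.0067, 0.06, 0, 0, 0], [0, 0.0067, -0.0067, 0.1133, 0, 0, 0], [0, 0.0067, -0.0067, 0.1133, 0, 0, 0], [0, 0.0067, -0.0067, 0.1133, 0, 0, 0]]]'
python3 shift.py '[[[0, 0, 0, 0.005, 0, 0, 0], [0, 0, 0, 0.01, 0, 0, 0], [0, 0, 0, 0.015, 0, 0, 0], [0, 0, 0, 0.02, 0, 0, 0], [0, 0, 0, 0.02, 0, 0, 0]]]'
```

```text
time: 2.28
position: [593.6, -114.3, 96.8]
tool_rot: [0.99, 0.141, -0.0, -0.0]
force: [0.1, -0.2, 0.6]
gripper_width: -0.1
gripper_force: 0.0
time: 2.7
position: [594.6, -114.0, 91.0]
tool_rot: [0.99, 0.142, 0.001, 0.0]
force: [-0.4, 0.1, 0.5]
gripper_width: -0.1
gripper_force: 0.6
```

Scaled: 2 mm is 0.0067, 1.4 mm is 0.0047.

```bash
python3 shift.py '[[[0, 0, 0, 0.0023, 0, 0, 0], [0, 0, 0, 0.0047, 0, 0, 0], [0, 0, 0, 0.0067, 0, 0, 0], [0, 0, 0, 0.0067, 0, 0, 0]]]'
python3 shift.py '[[[0, 0, 0, 0.0023, 0, 0, 0], [0, 0, 0, 0.0047, 0, 0, 0], [0, 0, 0, 0.0067, 0, 0, 0], [0, 0, 0, 0.0067, 0, 0, 0]]]'
```

```text
time: 3.03
position: [594.6, -114.0, 88.9]
tool_rot: [0.99, 0.142, 0.001, 0.0]
force: [-0.3, 0.2, 4.7]
gripper_width: -0.2
gripper_force: 2.2
time: 3.37
position: [594.6, -113.9, 86.5]
tool_rot: [0.99, 0.142, 0.001, 0.0]
force: [2.1, -0.8, 4.2]
gripper_width: 0.1
gripper_force: 2.0
```

The pad gives at about 4 N, so this is the catch. I push a little farther.

Scaled: 2 mm is 0.0067, 1.6 mm is 0.0053.

```bash
python3 shift.py '[[[0, 0, 0, 0.0027, 0, 0, 0], [0, 0, 0, 0.0053, 0, 0, 0], [0, 0, 0, 0.0067, 0, 0, 0], [0, 0, 0, 0.0067, 0, 0, 0], [0, 0, 0, 0.0067, 0, 0, 0]]]'
python3 - <<'E'
from h import *
p,d=env.read_camera("scene");q=np.load("pics/scene0.npz");print(env.read_state()["force"])
p2,d2=env.read_camera("top");q2=np.load("pics/top0.npz")
# drawer: height 60..72 region in the -x side of safe
for t in(-150,-100,0,100,150):
    w=np.array([584.6,-76.2,68])+t*np.array([-.264,.964,0])-150*np.array([.964,.264,0])
    u=proj("top",w)[0].round().astype(int);print(t,u,q2["d"][u[1],u[0]],d2[u[1],u[0]])
cv2.imwrite("pics/t2.png",p2[:,:,::-1])
E
```

```text
time: 3.78
position: [594.6, -113.9, 84.7]
tool_rot: [0.99, 0.142, 0.001, 0.0]
force: [3.3, -1.0, 4.8]
gripper_width: 0.3
gripper_force: 2.4
[ 2.50368973 -0.44515693  4.5638487 ]
-150 [423 252] 923.6563 461.26718
-100 [400 258] 923.5699 448.55276
0 [356 271] 921.87555 429.61032
100 [311 283] 919.6966 898.143
150 [288 290] 921.2122 903.53723
```

The depth at the drawer side has changed, so the drawer is out. Now I back straight up and look.

Scaled: -120 mm is -0.4, -90 mm is -0.3.

```bash
python3 shift.py '[[[0, 0, 0, -0.0267, 0, 0, 0], [0, 0, 0, -0.0833, 0, 0, 0], [0, 0, 0, -0.1833, 0, 0, 0], [0, 0, 0, -0.3, 0, 0, 0], [0, 0, 0, -0.4, 0, 0, 0]]]'
python3 shift.py '[[[0, -0.0833, 0.0533, -0.0667, 0, 0, 0], [0, -0.1833, 0.1167, -0.1, 0, 0, 0], [0, -0.2933, 0.19, -0.1, 0, 0, 0], [0, -0.4033, 0.2633, -0.1, 0, 0, 0], [0, -0.5133, 0.3367, -0.1, 0, 0, 0]]]'
python3 shift.py '[[[0, -0.1133, 0.0733, 0, 0, 0, 0], [0, -0.2233, 0.1433, 0, 0, 0, 0], [0, -0.3333, 0.2167, 0, 0, 0, 0], [0, -0.4467, 0.29, 0, 0, 0, 0], [0, -0.56, 0.3633, 0, 0, 0, 0]]]'
python3 shift.py '[[[0, 0, 0, 0, 0, 0, 0], [0, 0, 0, 0, 0, 0, 0], [0, 0, 0, 0, 0, 0, 0]]]'
python3 - <<'E'
from h import *
p,d=env.read_camera("top");cv2.imwrite("pics/t3.png",p[:,:,::-1])
q=np.load("pics/top0.npz")["p"].astype(int);D=np.abs(p.astype(int)-q).sum(2)
for n,(u,v) in dict(pepper=(269,186),salt=(399,145),mug=(203,252),jar=(470,168)).items(): print(n,D[v-22:v+23,u-25:u+26].mean().round(1))
E
```

```text
time: 4.3
position: [591.0, -112.5, 203.5]
tool_rot: [0.99, 0.142, -0.003, -0.002]
force: [1.1, -0.2, 0.3]
gripper_width: -0.4
gripper_force: 0.0
time: 4.72
position: [471.3, -253.0, 232.7]
tool_rot: [0.99, 0.143, -0.002, -0.002]
force: [-0.6, -0.4, -0.2]
gripper_width: -0.2
gripper_force: 0.0
time: 5.13
position: [341.0, -404.3, 232.3]
tool_rot: [0.99, 0.142, -0.001, -0.003]
force: [1.0, -0.6, 0.7]
gripper_width: 0.0
gripper_force: 0.0
time: 5.38
position: [343.0, -403.9, 232.7]
tool_rot: [0.99, 0.141, -0.001, -0.003]
force: [-0.8, 0.4, 0.4]
gripper_width: 0.2
gripper_force: 0.0
pepper 5.8
salt 6.2
mug 5.9
jar 6.0
```

View pics/t3.png

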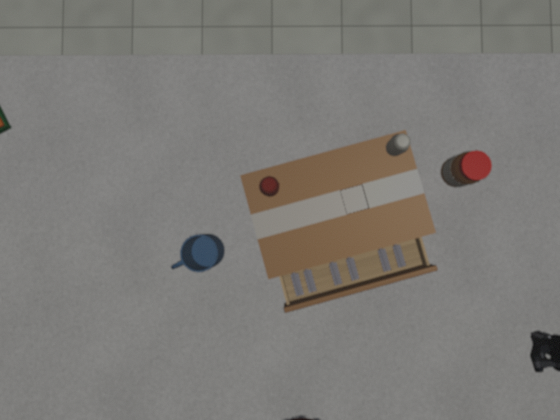

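The drawer is fully open, with its front running from (286,308) to (436,268). The shakers, mug and jar are where they were, and the gripper is clear at (545,350).

```bash
python3 -c "
from bench import env
print(env.job_done())"
```

```text
the job is handed in; nothing more can be done
None
```

The drawer sprang fully open when I pushed the catch down; the hand is clear, the shakers, mug and jar haven't moved, and I handed the job in at about 5.4 s (I found the catch by its outline in the camera images and confirmed it by light touch, not by feeling along the whole strip).

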